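Load a cardboard tube into the bench gauge and lock the carriage

TASK

Load the cardboard tube into the gauge: push the carriage along its track so that it drives the tube into the hood, until the tube meets the stop hidden inside and the carriage's sprung pad is pressed about half-way in against the tube's end - snug, but never pushed in hard to the bottom of its travel. Then swing the carriage's locking lever all the way over to its other end without losing that snug hold, and leave the spare core, the jar and the weight standing where they are.

Things in the scene. Friction and masses are not known exactly. Their poses are not given: they have to be found in the camera images.
- gauge: Fixed bench gauge: grey bed 170 x 580 mm, 20 mm thick, origin on the bench under the track's centre line. The track and trough run along its y axis (x = 0); bed y = -270 to 310 mm, white hood (136 mm wide, top 130 mm above the bench, mouth 76 mm wide) y = 160 to 310 mm; +y is into the hood. Inside, unseen, a stop face lies somewhere from y = 200 to 260 mm, different each time.
- carriage (a joint): Travel of the aluminium carriage, m: 0 to 0.275, growing towards the hood. Its centre is at gauge x = 0, y = -0.18 + this. Block 150 (x) by 90 mm (y), top 68 mm above the bench. It stays where left; drags with 11 N. In front a black rubber pad, 40 mm across, 50 mm above the bench, on a spring: face 65 mm ahead of the centre when free, travel 9 mm; 1 N when free, 6.5 N half-way, 12 N at the bottom.
- push_plate (a point): Centre of the rear face (looking to gauge -y; the face to push) of the carriage's upright plate, 70 mm wide, 12 mm thick, standing 67 to 139 mm above the bench. The point is 119 mm above the bench, 30 mm ahead of the carriage's centre. Behind the plate all is lower than 82 mm but the lever's knob.
- lever (a joint): Angle of the carriage's locking lever, rad: 0 unlocked, 1.571 fully locked. Upright pivot on the centre line, 18 mm behind (-y) the carriage's centre. At angle a the arm points along (-cos(0.349+a), -sin(0.349+a)) in the gauge's x, y: it swings from the gauge's -x side round behind the carriage towards +x. It needs about 1.5 N at the knob and stays where it is left.
- lever_knob (a point): Middle of the lever's upright black knob, a cylinder 20 mm across standing from 72 to 127 mm above the bench, 85 mm from the pivot; this point is 104 mm above the bench.
- tube: Cream cardboard tube, 60 mm across, 140 mm long, about 150 g, lying loose in the trough along the gauge's y axis between the carriage and the hood. Origin at its middle on its axis, 50 mm above the bench; its y axis runs along its length.
- spare_core: Cream spare core standing upright beside the gauge, 80 mm across, 120 mm high. Origin at the centre of its foot. Leave alone.
- jar: White plastic jar standing beside the gauge, 68 mm across, 90 mm high. Origin at the centre of its foot. Leave alone.
- weight: Steel calibration weight with a neck and knob standing beside the gauge, 50 mm across, 68 mm high. Origin at the centre of its foot. Leave alone.
Not all that is in view belongs to the job. Leave any green or red look-alike of the tube alone.

How it is judged:
On the way, in this order (a step that is already met when the one before it is completed fails the run):
1. the tube is held snugly between the sprung pad and the hidden stop (3 to 9.5 N) (contact force between carriage and tube between 3 and 9.5 N and y of tube in the frame of gauge above 0.12 m), for 0.3 s.
2. the locking lever is swung over to its locked end (value of joint lever above 1.42 rad), for 0.2 s.
At the end, for the whole second after the job is handed in: The tube lies in the hood against the hidden stop, at rest, with the carriage's sprung pad pressing on it with 3 to 9.5 N (pad about 1.5 to 7 mm of its 9 mm pressed in); the lever is within 0.15 rad of its locked end (all of step 1 and value of joint lever above 1.42 rad and linear speed of tube below 0.01 m/s and velocity of joint carriage between -0.005 and 0.005 m/s); the robot touches nothing.
It fails at once if the pad is driven hard against the tube (over 15 N) (contact force between carriage and tube above 15 N).
It fails at once if a bystander is moved more than 20 mm or tipped over (distance of any of spare_core, jar, weight from where it was at the start of the episode above 0.02 m or angle between any of spare_core, jar, weight's own z axis and vertical above 0.3 rad).
It also fails if it takes over 56 s, if anything falls off the work surface, if the arm or the gripper's body presses on something with over 40 N, if the wrist force passes 120 N, or if a joint passes its speed limit or range.

ROBOT

A 6-joint arm with a two-finger parallel gripper is mounted at the origin on the work surface. World frame = base frame: x ahead of the robot, y to its left, z up, the work surface at z = 0. Lengths are in m, angles in rad, forces in N, time in s.
With the tool pointing down it reaches from about 0.325 to 0.775 m from the base axis. Payload 5.5 kg.
Tool frame: the origin (TCP) lies at the very end of the fingers, on their centre line; the grasp point (between the pads) lies 19 mm behind it; z points along the fingers, y is the line along which they close (so a half turn about z gives the same grasp; the last joint's range is limited). The gripper opens to 88 mm and grips with 3 to 60 N. Pads are 20 mm wide; open, the fingers measure 115 mm over their backs; the gripper's body (75 mm by 178 mm) begins 61 mm behind the grasp point.
Start: joints at [1.197, 0.091, 1.231, -0, 1.82, -0.057], TCP at [0.187, 0.57, 0.223] pointing down, gripper open.
Joint ranges: [-2.87, 2.87], [-0.86, 2.18], [0.17, 2.46], [-1.51, 4.65], [0.06, 2.69], [-2.65, 2.65]. Speed limits (rad/s): [2.57, 2.57, 3.01, 3.14, 3.14, 3.14].

INTERFACE

Orientations are given as a unit quaternion [x, y, z, w].
In Python, from plant import arm gives the robot as it stands. The module is installed in compiled form; this text tells all that it offers.
- The arm moves only by the tool move_arm, never from a script. Its argument "commands" is a list of rows, each a list of 3 entries, a list of its own where there are three numbers: the shift along the tool's x, y, z as a fraction of full scale, then the turn, a rotation vector about the tool's x, y, z as a fraction of full scale, then the closure, from 0 (fully open) to 1 (shut). In form: [[[tx, ty, tz], [ax, ay, az], gripper], ...]. A call has exactly 8 rows; each row is the pose to reach, as a shift and turn from the pose commanded when the call began, along the tool's axes at that moment, turning the shorter way round; what a row does not reach only later rows make up. Full scale, the value 1, is 0.1 m for a shift and 360 degrees for a turn. A row lasts 1/8 s, in which the tool goes at most 62.5 mm and 10.7 degrees, less where a joint would pass 70% of its speed; a pose out of reach is approached as far as the arm can. A call with a number of a shift or a turn outside -1 to 1 is refused whole. A call with a gripper value outside its range is refused whole. The fingers move at their own pace and stop on an object; the grip force is fixed at half the most. Time passes only in rows, so rows that repeat a pose let the fingers close, or fill a call up. It gives the time, the measured TCP pose, the force, the opening and the grip force at its end, in the units of the state.
- arm.observe(): the state, without advancing time (a new reading comes with each control period).
- arm.get_image(name): name is "scene" or "top"; returns a dict with "image" (384x512x3 uint8, blue, green, red), "camera_matrix" (3x3 intrinsics, pixels), "cam_to_world" (4x4, takes a point from camera to world coordinates). Camera axes: x right, y down, z forward; pixel columns grow to the right and rows downward; lengths in m; the calibration is good to about 2 mm. A picture is of the moment at which its call begins. There is no depth.
- arm.finish_job(): hands the job in; it is judged then, once.
The state is a dict: "time_s": time; "qpos": joint angles; "joint_vel": joint speeds; "effort": joint torques, N m; "ee_pos": TCP position; "tool_rot": TCP orientation; "wrist_force": force on the tool from outside, world axes, zero at the start; "ft_torque": the same for the moment, N m; "opening": opening from 0.0 (shut) to 1.0 (fully open); "grasp_force": force on a finger pad.
Only numpy, scipy, OpenCV 4.12 (cv2) and the standard library are available. Lean on these libraries where they do the work, as an engineer would, in place of code of your own. Each camera call takes 0.05 s, during which the arm holds its last target. There are 200 camera calls.

## Working session

There is one attempt and no reset: what is moved stays moved. The work goes in short steps, Python scripts to look and compute and a tool call to move; the robot and the scene stay as the last step left them, time stands still between calls to the robot, and variables do not carry over. Pictures are saved under pics/ and viewed, at most 10 in all, crops included, and the job is handed in when it is done.

Besides the shell and the picture viewer there is one more tool, called after ">>>" by a JSON object that holds its "api" and its "payload", one argument or row to a line. move_arm: Moves the arm, as the interface text tells. Shift numbers are shares of 0.1 m and turn numbers shares of 360 degrees, none past 1 either way. Its arguments: {"type":"object","properties":{"commands":{"type":"array"}},"required":["commands"]}

```bash
mkdir -p pics; cat > h.py <<'E'
import numpy as np, cv2
from plant import arm
from scipy.spatial.transform import Rotation as R
def grab(n,save=None):
    d=arm.get_image(n)
    if save: cv2.imwrite('pics/'+save,d['image'])
    return d
def ray(d,u,v,z):
    K=d['camera_matrix'];T=d['cam_to_world']
    r=T[:3,:3]@np.linalg.inv(K)@np.array([u,v,1.]);o=T[:3,3]
    return o+r*(z-o[2])/r[2]
def proj(d,p):
    T=d['cam_to_world'];q=d['camera_matrix']@(T[:3,:3].T@(np.array(p)-T[:3,3]));return q[:2]/q[2]
E
python3 - <<'E'
from h import *
np.set_printoptions(precision=4,suppress=True)
for n in('scene','top'):
    d=grab(n,n+'0.png');print(n,d['camera_matrix'],d['cam_to_world'])
    np.savez(n+'0.npz',**d)
s=arm.observe();print(s)
E
```

```text
scene [[372.7419   0.     256.6963]
 [  0.     372.7419 185.4349]
 [  0.       0.       1.    ]] [[ 0.1436  0.6789 -0.7201  1.1195]
 [ 0.9896 -0.1072  0.0963 -0.0247]
 [-0.0118 -0.7264 -0.6872  0.6491]
 [ 0.      0.      0.      1.    ]]
top [[386.9838   0.     254.3859]
 [  0.     386.9838 184.2229]
 [  0.       0.       1.    ]] [[ 0.0174 -0.9972  0.0722  0.4869]
 [-0.9998 -0.0179 -0.0059  0.0491]
 [ 0.0072 -0.0721 -0.9974  0.9538]
 [ 0.      0.      0.      1.    ]]
{'time_s': 0.1, 'qpos': array([ 1.1973,  0.0918,  1.2318, -0.    ,  1.8198, -0.0567]), 'joint_vel': array([-0.0005, -0.0022, -0.0023,  0.0016, -0.0001,  0.001 ]), 'effort': array([  0.0024, -44.7858, -40.7569,   0.07  ,   0.0285,  -0.0001]), 'ee_pos': array([0.1868, 0.5699, 0.2216]), 'tool_rot': array([ 0.1577,  0.9875, -0.0009, -0.0002]), 'wrist_force': array([ 0.2043, -0.2391, -0.4856]), 'ft_torque': array([0.0069, 0.0358, 0.0278]), 'grasp_force': 0.0, 'opening': 0.9977834805790019}
```

View pics/top0.png

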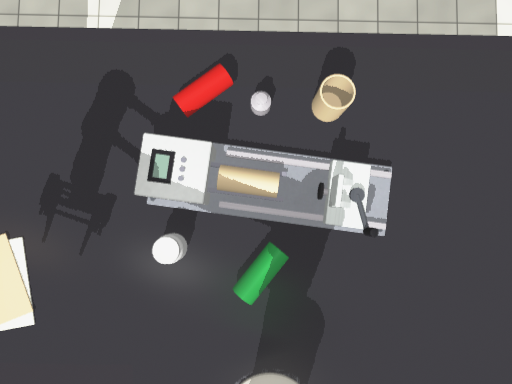

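View pics/scene0.png

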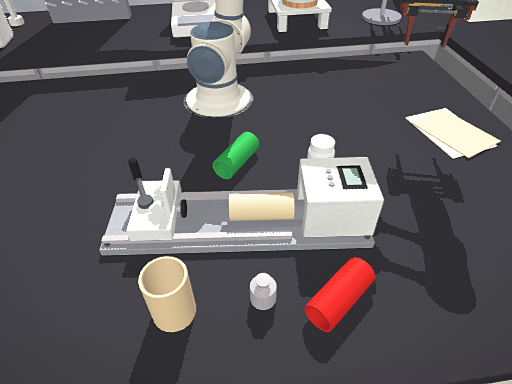

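The top view shows the hood at left (x 135–212, y 134–203), the tube at about (249,181), the carriage at about (348,193) and the knob near (371,232). The weight (261,103), spare core (333,98) and jar (170,248) stand beside the gauge. The scene view confirms the layout, and gauge +y is close to world +y.

```bash
python3 - <<'E'
from h import *
np.set_printoptions(precision=4,suppress=True)
d=dict(np.load('top0.npz'));im=d['image']
g=cv2.cvtColor(im,cv2.COLOR_BGR2GRAY)
m=((g>110)).astype(np.uint8);m[:,215:]=0;m[:120]=0;m[215:]=0;m[:,:125]=0
cs,_=cv2.findContours(m,0,1);c=max(cs,key=cv2.contourArea)
b=cv2.boxPoints(cv2.minAreaRect(c));P=np.array([ray(d,*p,.13)[:2] for p in b])
print('hood',b,P,np.linalg.norm(np.diff(P,axis=0),axis=1),P.mean(0))
for n,(u,v,z) in dict(br1=(391,167,.02),br2=(385,234,.02),knob=(371,232,.127),hub=(356,195,.08)).items(): print(n,ray(d,u,v,z))
hsv=cv2.cvtColor(im,cv2.COLOR_BGR2HSV)
t=cv2.inRange(hsv,(8,60,60),(30,255,255));t[:150]=0;t[215:]=0;t[:,:205]=0;t[:,300:]=0
cs,_=cv2.findContours(t,0,1);c=max(cs,key=cv2.contourArea)
b=cv2.boxPoints(cv2.minAreaRect(c));print('tube',b,np.array([ray(d,*p,.05)[:2] for p in b]))
cv2.imwrite('pics/crop.png',cv2.resize(im[125:245,130:400],None,fx=2.9,fy=2.9,interpolation=cv2.INTER_CUBIC))
E
```

```text
hood [[132.3728 201.8551]
 [142.017  131.5906]
 [223.5015 142.7747]
 [213.8573 213.0392]] [[0.5044 0.3025]
 [0.6557 0.2879]
 [0.6347 0.1122]
 [0.4838 0.1291]] [0.152  0.177  0.1519] [0.5697 0.2079]
br1 [ 0.6025 -0.2881  0.02  ]
br2 [ 0.4403 -0.2723  0.02  ]
knob [ 0.4493 -0.2056  0.127 ]
hub [ 0.5299 -0.1865  0.08  ]
tube [[213.4772 187.0921]
 [218.4152 172.798 ]
 [277.0212 193.0437]
 [272.0833 207.3379]] [[ 0.5439  0.1393]
 [ 0.5777  0.1286]
 [ 0.5326 -0.0095]
 [ 0.4991  0.0016]]
```

View pics/crop.png

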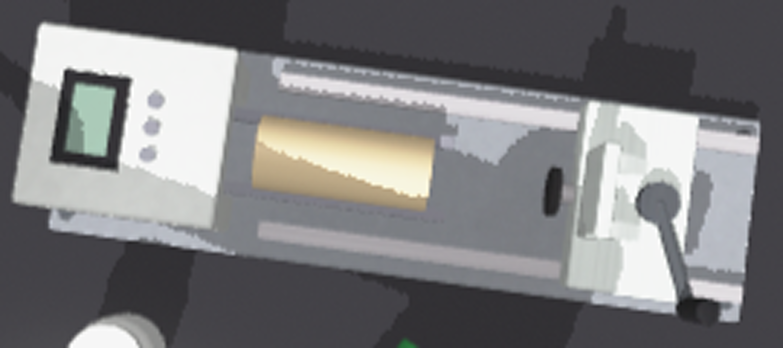

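The crop shows the hood top corners at (42,23), (237,50), (215,228), (14,202). It also shows the bed end corners (760,121), (740,320), the plate top at about (600,190), the lever hub (658,202) and the knob top at about (705,312).

```bash
python3 - <<'E'
from h import *
np.set_printoptions(precision=4,suppress=True)
d=dict(np.load('top0.npz'))
f=lambda x,y,z: ray(d,130+(x+.5)/2.9-.5,125+(y+.5)/2.9-.5,z)[:2]
pts=[((42,23),.13,(.068,.31)),((237,50),.13,(.068,.16)),((215,228),.13,(-.068,.16)),((14,202),.13,(-.068,.31)),((760,121),.02,(.085,-.27)),((740,320),.02,(-.085,-.27))]
W=np.array([f(*p,z) for p,z,_ in pts]);G=np.array([q for *_,q in pts])
wc,gc=W.mean(0),G.mean(0);A=(G-gc).T@(W-wc)
th=np.arctan2(A[0,1]-A[1,0],A[0,0]+A[1,1]);Rz=np.array([[np.cos(th),-np.sin(th)],[np.sin(th),np.cos(th)]])
t=wc-Rz@gc;print('yaw',np.degrees(th),'org',t,'res',W-(G@Rz.T+t))
np.savez('g.npz',th=th,t=t)
for n,p,z in [('hub',(658,202),.085),('knob',(705,312),.127),('platerear',(613,190),.139),('platefront',(590,190),.139),('cartopR',(699,115),.068),('cartopL',(587,101),.068),('cbl',(567,290),.068),('padface',(546,190),.05),('tubeL',(256,152),.05),('tubeR',(431,172),.05)]:
    print(n,f(*p,z),Rz.T@(f(*p,z)-t))
E
```

```text
yaw -6.555386989181683 org [ 0.5517 -0.0147] res [[-0.0011 -0.0023]
 [-0.0015  0.0017]
 [ 0.0016 -0.0011]
 [ 0.0009 -0.0024]
 [-0.0013  0.0027]
 [ 0.0014  0.0013]]
hub [ 0.5312 -0.1864] [-0.0008 -0.1729]
knob [ 0.4489 -0.2094] [-0.08   -0.2052]
platerear [ 0.5366 -0.1389] [-0.0009 -0.1252]
platefront [ 0.5363 -0.1222] [-0.0031 -0.1086]
cartopR [ 0.6019 -0.2238] [ 0.0737 -0.202 ]
cartopL [ 0.6115 -0.1345] [ 0.0731 -0.1122]
cbl [ 0.4615 -0.1192] [-0.0777 -0.1141]
padface [ 0.541  -0.1053] [-0.0003 -0.0913]
tubeL [0.5676 0.1294] [-0.0007  0.145 ]
tubeR [ 0.5539 -0.0122] [0.0019 0.0027]
```

>>> {"api": "move_arm", "payload": {
  "commands": [
    [[-0.12, -0.12, 0], [0, 0, 0.027], 0.6],
    [[-0.23, -0.25, 0], [0, 0, 0.054], 0.6],
    [[-0.35, -0.37, 0], [0, 0, 0.082], 0.6],
    [[-0.47, -0.5, 0], [0, 0, 0.109], 0.6],
    [[-0.58, -0.63, 0], [0, 0, 0.136], 0.6],
    [[-0.7, -0.75, 0], [0, 0, 0.163], 0.6],
    [[-0.81, -0.87, 0], [0, 0, 0.191], 0.6],
    [[-0.93, -1, 0], [0, 0, 0.218], 0.6]
  ]
}}

```text
time_s: 1.1
ee_pos: [0.2442, 0.4455, 0.2221]
tool_rot: [0.749, 0.663, -0.0, 0.0]
wrist_force: [-0.7, 0.3, 0.2]
opening: 0.402
grasp_force: 0.0
```

>>> {"api": "move_arm", "payload": {
  "commands": [
    [[-0.25, 0.15, 0], [0, 0, 0], 0.6],
    [[-0.5, 0.3, 0], [0, 0, 0], 0.6],
    [[-0.75, 0.45, 0], [0, 0, 0], 0.6],
    [[-1, 0.6, 0], [0, 0, 0], 0.6],
    [[-1, 0.6, 0], [0, 0, 0], 0.6],
    [[-1, 0.6, 0], [0, 0, 0], 0.6],
    [[-1, 0.6, 0], [0, 0, 0], 0.6],
    [[-1, 0.6, 0], [0, 0, 0], 0.6]
  ]
}}

```text
time_s: 2.1
ee_pos: [0.2918, 0.3405, 0.2224]
tool_rot: [0.746, 0.665, -0.0, -0.0]
wrist_force: [-1.1, 0.4, 0.8]
opening: 0.398
grasp_force: 0.0
```

```bash
cat >> h.py <<'E'
def plan(gx,gy,z,gyaw=0,wp=None):
    """shift (in 0.1 m) and turn (in rev) in tool axes to a gauge-frame target; tool y at gyaw deg from gauge +x"""
    g=np.load('g.npz');th=float(g['th']);s=arm.observe();T=R.from_quat(s['tool_rot'])
    w=R.from_euler('z',th).apply([gx,gy,0])+[*g['t'],z]
    y=th+np.radians(gyaw);Y=np.array([np.cos(y),np.sin(y),0]);Z=np.array([0,0,-1.])
    Tt=R.from_matrix(np.c_[np.cross(Y,Z),Y,Z])
    gp=R.from_euler('z',-th).apply(s['ee_pos']-[*g['t'],0])
    gf=R.from_euler('z',-th).apply(s['wrist_force'])
    print('t',round(s['time_s'],2),'gpos',gp.round(4),'F',gf.round(2),'op',round(s['opening'],2))
    print('shift',(T.inv().apply(w-s['ee_pos'])*10).round(3),'turn',((T.inv()*Tt).as_rotvec()/2/np.pi).round(4))
E
python3 -c "
from h import *
plan(0,-.165,.2);print(arm.observe()['qpos'])"
```

```text
t 2.1 gpos [-0.2988  0.3231  0.2224] F [-1.13  0.26  0.81] op 0.4
shift [-4.881  2.988  0.224] turn [-0.0001  0.     -0.    ]
[ 7.86150188e-01 -3.17515616e-01  1.60942533e+00  1.44231643e-04
  1.85012243e+00  9.00750350e-01]
```

>>> {"api": "move_arm", "payload": {
  "commands": [
    [[-0.12, 0.07, 0], [0, 0, 0], 0.6],
    [[-0.25, 0.15, 0], [0, 0, 0], 0.6],
    [[-0.37, 0.22, 0], [0, 0, 0], 0.6],
    [[-0.5, 0.3, 0], [0, 0, 0], 0.6],
    [[-0.62, 0.37, 0], [0, 0, 0], 0.6],
    [[-0.75, 0.45, 0], [0, 0, 0], 0.6],
    [[-0.87, 0.53, 0], [0, 0, 0], 0.6],
    [[-1, 0.6, 0], [0, 0, 0], 0.6]
  ]
}}

```text
time_s: 3.1
ee_pos: [0.3407, 0.2327, 0.2226]
tool_rot: [0.747, 0.665, -0.0, 0.0]
wrist_force: [0.5, -0.4, 0.3]
opening: 0.401
grasp_force: 0.0
```

>>> {"api": "move_arm", "payload": {
  "commands": [
    [[-0.12, 0.07, 0], [0, 0, 0], 0.6],
    [[-0.25, 0.15, 0], [0, 0, 0], 0.6],
    [[-0.37, 0.22, 0], [0, 0, 0], 0.6],
    [[-0.5, 0.3, 0], [0, 0, 0], 0.6],
    [[-0.62, 0.37, 0], [0, 0, 0], 0.6],
    [[-0.75, 0.45, 0], [0, 0, 0], 0.6],
    [[-0.87, 0.53, 0], [0, 0, 0], 0.6],
    [[-1, 0.6, 0], [0, 0, 0], 0.6]
  ]
}}

```text
time_s: 4.1
ee_pos: [0.3887, 0.1265, 0.2226]
tool_rot: [0.747, 0.665, -0.0, -0.0]
wrist_force: [0.3, -0.1, 0.2]
opening: 0.4
grasp_force: 0.0
```

>>> {"api": "move_arm", "payload": {
  "commands": [
    [[-0.12, 0.07, 0], [0, 0, 0], 0.6],
    [[-0.25, 0.15, 0], [0, 0, 0], 0.6],
    [[-0.37, 0.22, 0], [0, 0, 0], 0.6],
    [[-0.5, 0.3, 0], [0, 0, 0], 0.6],
    [[-0.62, 0.37, 0], [0, 0, 0], 0.6],
    [[-0.75, 0.45, 0], [0, 0, 0], 0.6],
    [[-0.87, 0.53, 0], [0, 0, 0], 0.6],
    [[-1, 0.6, 0], [0, 0, 0], 0.6]
  ]
}}

```text
time_s: 5.1
ee_pos: [0.4368, 0.0202, 0.2226]
tool_rot: [0.747, 0.665, -0.0, -0.0]
wrist_force: [-0.0, 0.5, -0.8]
opening: 0.405
grasp_force: 0.0
```

>>> {"api": "move_arm", "payload": {
  "commands": [
    [[-0.12, 0.07, 0], [0, 0, 0], 0.6],
    [[-0.25, 0.15, 0], [0, 0, 0], 0.6],
    [[-0.37, 0.22, 0], [0, 0, 0], 0.6],
    [[-0.5, 0.3, 0], [0, 0, 0], 0.6],
    [[-0.62, 0.37, 0], [0, 0, 0], 0.6],
    [[-0.75, 0.45, 0], [0, 0, 0], 0.6],
    [[-0.87, 0.53, 0], [0, 0, 0], 0.6],
    [[-1, 0.6, 0], [0, 0, 0], 0.6]
  ]
}}

```text
time_s: 6.1
ee_pos: [0.4848, -0.086, 0.2226]
tool_rot: [0.747, 0.665, -0.0, -0.0]
wrist_force: [-0.4, -0.0, 0.1]
opening: 0.396
grasp_force: 0.0
```

>>> {"api": "move_arm", "payload": {
  "commands": [
    [[-0.12, 0.07, 0], [0, 0, 0], 0.6],
    [[-0.25, 0.15, 0], [0, 0, 0], 0.6],
    [[-0.37, 0.22, 0], [0, 0, 0], 0.6],
    [[-0.5, 0.3, 0], [0, 0, 0], 0.6],
    [[-0.62, 0.37, 0], [0, 0, 0], 0.6],
    [[-0.75, 0.45, 0], [0, 0, 0], 0.6],
    [[-0.88, 0.58, 0], [0, 0, 0], 0.6],
    [[-0.88, 0.58, 0], [0, 0, 0], 0.6]
  ]
}}

```text
time_s: 7.1
ee_pos: [0.5321, -0.1802, 0.222]
tool_rot: [0.747, 0.665, -0.0, -0.0]
wrist_force: [-0.6, 0.4, -0.5]
opening: 0.399
grasp_force: 0.0
```

```bash
python3 -c "
from h import *
plan(0,-.165,.1);print(arm.observe()['qpos'])"
```

```text
t 7.1 gpos [-0.0006 -0.1667  0.222 ] F [-0.64  0.35 -0.46] op 0.4
shift [0.017 0.007 1.22 ] turn [-0.0002 -0.     -0.0004]
[-3.87076994e-01 -1.12001385e-02  1.33678206e+00 -8.25383428e-05
  1.81705824e+00 -2.70273156e-01]
```

>>> {"api": "move_arm", "payload": {
  "commands": [
    [[0, 0, 0.25], [0, 0, 0], 0.6],
    [[0, 0, 0.5], [0, 0, 0], 0.6],
    [[0, 0, 0.75], [0, 0, 0], 0.6],
    [[0, 0, 1], [0, 0, 0], 0.6],
    [[0, 0, 1], [0, 0, 0], 0.6],
    [[0, 0, 1], [0, 0, 0], 0.6],
    [[0, 0, 1], [0, 0, 0], 0.6],
    [[0, 0, 1], [0, 0, 0], 0.6]
  ]
}}

```text
time_s: 8.1
ee_pos: [0.5323, -0.1794, 0.1238]
tool_rot: [0.747, 0.665, 0.0, 0.001]
wrist_force: [-0.7, -0.1, 0.6]
opening: 0.4
grasp_force: 0.0
```

>>> {"api": "move_arm", "payload": {
  "commands": [
    [[0, 0, 0.1], [0, 0, 0], 0.6],
    [[0, 0, 0.2], [0, 0, 0], 0.6],
    [[0.1, 0, 0.2], [0, 0, 0], 0.6],
    [[0.2, 0, 0.2], [0, 0, 0], 0.6],
    [[0.26, 0, 0.2], [0, 0, 0], 0.6],
    [[0.32, 0, 0.2], [0, 0, 0], 0.6],
    [[0.38, 0, 0.2], [0, 0, 0], 0.6],
    [[0.44, 0, 0.2], [0, 0, 0], 0.6]
  ]
}}

```text
time_s: 9.1
ee_pos: [0.5368, -0.1384, 0.1031]
tool_rot: [0.748, 0.664, -0.002, 0.002]
wrist_force: [-1.0, -11.4, -0.5]
opening: 0.404
grasp_force: 5.6
```

```bash
python3 - <<'E'
from h import *
d=grab('top','t1.png')
cv2.imwrite('pics/t1c.png',cv2.resize(d['image'][100:260,120:420],None,fx=2.6,fy=2.6,interpolation=2))
plan(0,-.04,.1)
E
```

```text
t 9.15 gpos [-0.0007 -0.1237  0.1031] F [ 1.3  -9.62  0.72] op 0.4
shift [0.838 0.004 0.027] turn [ 0.0002  0.0008 -0.0005]
```

View pics/t1c.png

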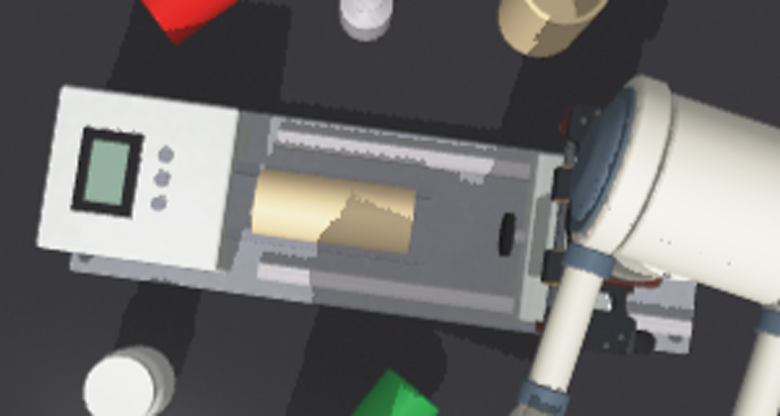

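The view shows the fingers against the plate, with the pad at crop (507,235) short of the tube end at (412,218). The drag reads about 11 N as expected.

>>> {"api": "move_arm", "payload": {
  "commands": [
    [[0.15, 0, 0], [0, 0, 0], 0.6],
    [[0.3, 0, 0], [0, 0, 0], 0.6],
    [[0.45, 0, 0], [0, 0, 0], 0.6],
    [[0.6, 0, 0], [0, 0, 0], 0.6],
    [[0.7, 0, 0], [0, 0, 0], 0.6],
    [[0.8, 0, 0], [0, 0, 0], 0.6],
    [[0.9, 0, 0], [0, 0, 0], 0.6],
    [[1, 0, 0], [0, 0, 0], 0.6]
  ]
}}

```text
time_s: 10.15
ee_pos: [0.5485, -0.0393, 0.1031]
tool_rot: [0.748, 0.664, -0.002, 0.003]
wrist_force: [-0.6, -11.6, -0.8]
opening: 0.398
grasp_force: 6.1
```

>>> {"api": "move_arm", "payload": {
  "commands": [
    [[0.04, 0, 0], [0, 0, 0], 0.6],
    [[0.08, 0, 0], [0, 0, 0], 0.6],
    [[0.11, 0, 0], [0, 0, 0], 0.6],
    [[0.14, 0, 0], [0, 0, 0], 0.6],
    [[0.17, 0, 0], [0, 0, 0], 0.6],
    [[0.2, 0, 0], [0, 0, 0], 0.6],
    [[0.23, 0, 0], [0, 0, 0], 0.6],
    [[0.26, 0, 0], [0, 0, 0], 0.6]
  ]
}}

```text
time_s: 11.15
ee_pos: [0.5516, -0.0137, 0.1031]
tool_rot: [0.748, 0.664, -0.002, 0.003]
wrist_force: [0.1, -13.0, -0.3]
opening: 0.4
grasp_force: 6.1
```

```bash
python3 - <<'E'
from h import *
d=grab('top','t2.png')
cv2.imwrite('pics/t2c.png',cv2.resize(d['image'][100:260,120:420],None,fx=2.6,fy=2.6,interpolation=2))
plan(0,-.0,.1)
E
```

```text
t 11.2 gpos [-0.0003  0.0014  0.1031] F [  1.67 -10.54   0.04] op 0.4
shift [-0.014  0.003  0.031] turn [ 0.0002  0.0009 -0.0006]
```

View pics/t2c.png

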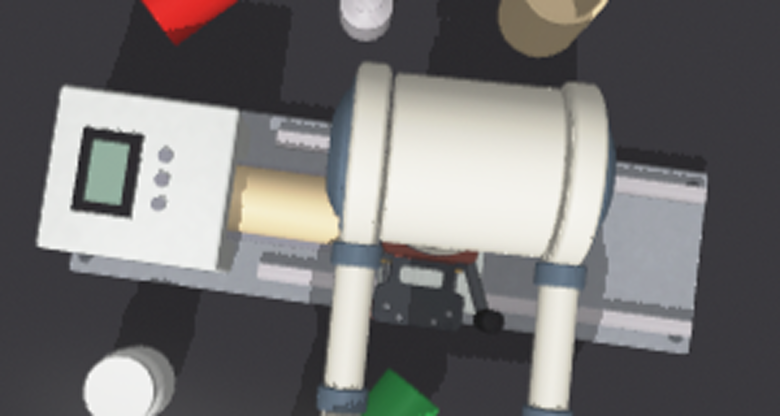

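Still at plain drag and no stop yet; I'll continue in small steps and watch the force.

>>> {"api": "move_arm", "payload": {
  "commands": [
    [[0.01, 0, 0], [0, 0, 0], 0.6],
    [[0.02, 0, 0], [0, 0, 0], 0.6],
    [[0.03, 0, 0], [0, 0, 0], 0.6],
    [[0.04, 0, 0], [0, 0, 0], 0.6],
    [[0.05, 0, 0], [0, 0, 0], 0.6],
    [[0.06, 0, 0], [0, 0, 0], 0.6],
    [[0.07, 0, 0], [0, 0, 0], 0.6],
    [[0.08, 0, 0], [0, 0, 0], 0.6]
  ]
}}

```text
time_s: 12.2
ee_pos: [0.5525, -0.0058, 0.1031]
tool_rot: [0.748, 0.664, -0.002, 0.003]
wrist_force: [-0.8, -12.2, 0.2]
opening: 0.398
grasp_force: 6.1
```

>>> {"api": "move_arm", "payload": {
  "commands": [
    [[0.01, 0, 0], [0, 0, 0], 0.6],
    [[0.02, 0, 0], [0, 0, 0], 0.6],
    [[0.02, 0, 0], [0, 0, 0], 0.6],
    [[0.03, 0, 0], [0, 0, 0], 0.6],
    [[0.03, 0, 0], [0, 0, 0], 0.6],
    [[0.04, 0, 0], [0, 0, 0], 0.6],
    [[0.04, 0, 0], [0, 0, 0], 0.6],
    [[0.05, 0, 0], [0, 0, 0], 0.6]
  ]
}}

```text
time_s: 13.2
ee_pos: [0.5531, -0.0009, 0.1031]
tool_rot: [0.748, 0.664, -0.002, 0.003]
wrist_force: [-0.2, -11.9, 0.1]
opening: 0.402
grasp_force: 6.1
```

>>> {"api": "move_arm", "payload": {
  "commands": [
    [[0.01, 0, 0], [0, 0, 0], 0.6],
    [[0.02, 0, 0], [0, 0, 0], 0.6],
    [[0.02, 0, 0], [0, 0, 0], 0.6],
    [[0.03, 0, 0], [0, 0, 0], 0.6],
    [[0.03, 0, 0], [0, 0, 0], 0.6],
    [[0.04, 0, 0], [0, 0, 0], 0.6],
    [[0.04, 0, 0], [0, 0, 0], 0.6],
    [[0.05, 0, 0], [0, 0, 0], 0.6]
  ]
}}

```text
time_s: 14.2
ee_pos: [0.5537, 0.0041, 0.1031]
tool_rot: [0.748, 0.664, -0.002, 0.003]
wrist_force: [0.6, -12.3, 0.5]
opening: 0.405
grasp_force: 6.1
```

>>> {"api": "move_arm", "payload": {
  "commands": [
    [[0.01, 0, 0], [0, 0, 0], 0.6],
    [[0.02, 0, 0], [0, 0, 0], 0.6],
    [[0.02, 0, 0], [0, 0, 0], 0.6],
    [[0.03, 0, 0], [0, 0, 0], 0.6],
    [[0.03, 0, 0], [0, 0, 0], 0.6],
    [[0.04, 0, 0], [0, 0, 0], 0.6],
    [[0.04, 0, 0], [0, 0, 0], 0.6],
    [[0.05, 0, 0], [0, 0, 0], 0.6]
  ]
}}

```text
time_s: 15.2
ee_pos: [0.5542, 0.0083, 0.1032]
tool_rot: [0.748, 0.664, -0.002, 0.003]
wrist_force: [-0.4, -15.2, -0.3]
opening: 0.398
grasp_force: 7.7
```

The force has risen to 15.2 N, so the tube is on the stop with about 4 N on the pad. I'll advance about 2.5 mm more.

>>> {"api": "move_arm", "payload": {
  "commands": [
    [[0.005, 0, 0], [0, 0, 0], 0.6],
    [[0.01, 0, 0], [0, 0, 0], 0.6],
    [[0.015, 0, 0], [0, 0, 0], 0.6],
    [[0.02, 0, 0], [0, 0, 0], 0.6],
    [[0.025, 0, 0], [0, 0, 0], 0.6],
    [[0.025, 0, 0], [0, 0, 0], 0.6],
    [[0.025, 0, 0], [0, 0, 0], 0.6],
    [[0.025, 0, 0], [0, 0, 0], 0.6]
  ]
}}

```text
time_s: 16.2
ee_pos: [0.5544, 0.0101, 0.1032]
tool_rot: [0.748, 0.664, -0.003, 0.003]
wrist_force: [-1.1, -16.6, 0.2]
opening: 0.402
grasp_force: 8.5
```

>>> {"api": "move_arm", "payload": {
  "commands": [
    [[-0.05, 0, 0], [0, 0, 0], 0.6],
    [[-0.15, 0, 0], [0, 0, 0], 0.6],
    [[-0.3, 0, -0.1], [0, 0, 0], 0.6],
    [[-0.4, 0, -0.3], [0, 0, 0], 0.6],
    [[-0.4, -0.2, -0.5], [0, 0, 0], 0.6],
    [[-0.4, -0.2, -0.7], [0, 0, 0], 0.6],
    [[-0.4, -0.2, -0.7], [0, 0, 0], 0.6],
    [[-0.4, -0.2, -0.7], [0, 0, 0], 0.6]
  ]
}}

```text
time_s: 17.2
ee_pos: [0.5302, -0.0225, 0.1723]
tool_rot: [0.747, 0.665, -0.0, -0.0]
wrist_force: [-0.9, 0.9, -0.3]
opening: 0.4
grasp_force: 0.0
```

```bash
python3 - <<'E'
from h import *
d=grab('top');e=grab('scene')
np.savez('t3.npz',**d);np.savez('s3.npz',**e)
a=cv2.resize(d['image'][130:250,190:330],None,fx=4,fy=4,interpolation=2)
b=cv2.resize(e['image'][130:250,180:320],None,fx=4,fy=4,interpolation=2)[:,:]
cv2.imwrite('pics/t3.png',cv2.resize(np.hstack([a,b]),None,fx=.71,fy=.71))
cv2.imwrite('pics/t3.png',np.vstack([a[:480,:],b])[:, :] if 0 else cv2.resize(np.hstack([a,b]),(800,343)))
plan(-.08,-.065,.17,-70)
E
```

```text
t 17.3 gpos [-0.0209 -0.0102  0.1714] F [ 0.35  0.05 -0.3 ] op 0.4
shift [-0.549 -0.59   0.015] turn [-0.0003  0.0002  0.1943]
```

View pics/t3.png

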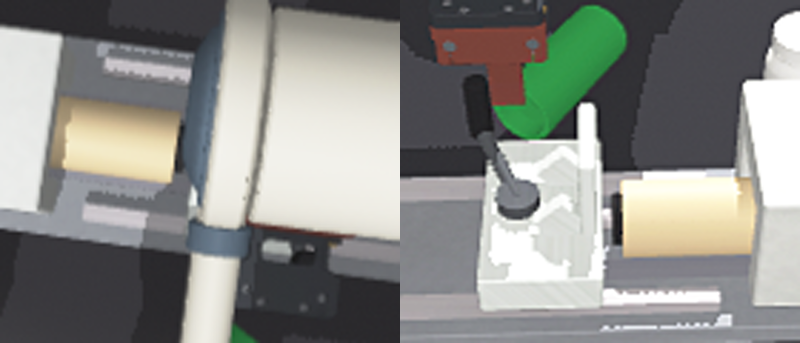

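The scene half shows the pad seated on the tube's end at (618,220), the hub at about (518,192) and the knob from its top (475,80) to its bottom (490,135).

```bash
python3 - <<'E'
from h import *
np.set_printoptions(precision=4,suppress=True)
g=np.load('g.npz');th=float(g['th']);inv=R.from_euler('z',-th)
d=dict(np.load('s3.npz'))
G=lambda u,v,z:(inv.apply(ray(d,u,v,z)-[*g['t'],0]))[:2]
for n,x,y,z in [('knobtop',475,81,.127),('hub',518,190,.085),('knobbot',490,133,.075),('platetop',587,106,.139)]:
    print(n,G(180+x/2.857-400/2.857,130+y/2.857,z))
d0=dict(np.load('scene0.npz'))
# same features in first view, darkness centroid of the knob, for a differential measure
for nm,dd,box in [('0',d0,(155,185,125,145)),('3',d,(155,185,200,215))]:
    pass
def cw(p): return R.from_euler('z',th).apply(p)+[*g['t'],0]
for c in (-.025,-.02,-.015): # centre y guesses -> predicted px in composite
    for p in ([-.08,c-.047,.127],[0,c-.018,.085]):
        u,v=proj(d,cw(np.array(p)));print(c,(u-180)*2.857+400,(v-130)*2.857)
for p in ([-.08,-.156-.047,.127],[0,-.156-.018,.085]): print('init',proj(d0,cw(np.array(p))))
plan(-.08,-.065,.17,-70)
E
```

```text
knobtop [-0.0786 -0.0439]
hub [ 0.0002 -0.0108]
knobbot [-0.0758 -0.0371]
platetop [-0.031   0.0429]
-0.025 438.87005883849343 80.86006549221018
-0.025 474.9181535433006 191.1164226142689
-0.02 445.3294814359993 80.67941752337448
-0.02 481.60840922605644 190.91992366714518
-0.015 451.78785134757084 80.49879899456566
-0.015 488.2975351307817 190.72345790263878
init [134.2377 159.9627]
init [144.7287 198.7002]
t 17.3 gpos [-0.0209 -0.0102  0.1714] F [ 0.35  0.05 -0.3 ] op 0.4
shift [-0.549 -0.59   0.015] turn [-0.0003  0.0002  0.1943]
```

Carriage centre is at about gauge y +0.0055, which puts the pivot at (0, -0.0125) and the knob at (-0.08, -0.0415). I'll straddle it next.

>>> {"api": "move_arm", "payload": {
  "commands": [
    [[-0.08, -0.1, 0], [0, 0, 0.028], 0.5],
    [[-0.15, -0.2, 0], [0, 0, 0.056], 0.5],
    [[-0.22, -0.35, 0], [0, 0, 0.084], 0.5],
    [[-0.31, -0.48, 0], [0, 0, 0.112], 0.5],
    [[-0.31, -0.59, 0], [0, 0, 0.14], 0.5],
    [[-0.31, -0.59, 0], [0, 0, 0.168], 0.5],
    [[-0.31, -0.59, 0], [0, 0, 0.194], 0.5],
    [[-0.31, -0.59, 0], [0, 0, 0.194], 0.5]
  ]
}}

```text
time_s: 18.3
ee_pos: [0.4675, -0.0464, 0.1717]
tool_rot: [0.993, 0.119, -0.001, -0.0]
wrist_force: [0.9, -0.5, 0.5]
opening: 0.502
grasp_force: 0.0
```

```bash
python3 - <<'E'
from h import *
e=grab('scene');t=grab('top')
a=cv2.resize(t['image'][130:270,190:330],(400,400),interpolation=2)
b=cv2.resize(e['image'][110:250,180:320],(400,400),interpolation=2)
cv2.imwrite('pics/t4.png',np.hstack([a,b]))
plan(-.08,-.0415,.09,-70);print(arm.observe()['qpos'])
E
```

```text
t 18.4 gpos [-0.0799 -0.0411  0.172 ] F [ 0.84  0.41 -0.28] op 0.5
shift [-0.001  0.004  0.82 ] turn [-0.0001  0.0002  0.0008]
[-1.71352060e-01 -2.65410012e-01  1.65629986e+00  7.62818383e-06
  1.75184171e+00  1.15990222e+00]
```

View pics/t4.png

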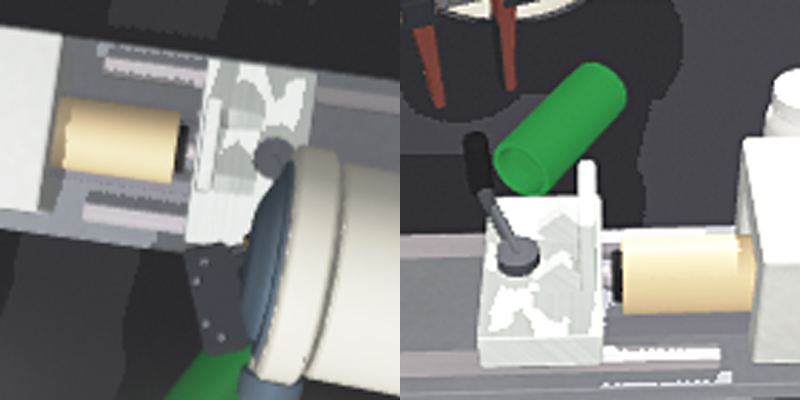

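The fingertips at (437,105) and (512,90) straddle the column above the knob at (478,135). The pad is still on the tube in both views.

>>> {"api": "move_arm", "payload": {
  "commands": [
    [[0, 0, 0.15], [0, 0, 0], 0.5],
    [[0, 0, 0.3], [0, 0, 0], 0.5],
    [[0, 0, 0.45], [0, 0, 0], 0.5],
    [[0, 0, 0.6], [0, 0, 0], 0.5],
    [[0, 0, 0.75], [0, 0, 0], 0.5],
    [[0, 0, 0.82], [0, 0, 0], 0.5],
    [[0, 0, 0.82], [0, 0, 0], 0.5],
    [[0, 0, 0.82], [0, 0, 0], 0.5]
  ]
}}

```text
time_s: 19.4
ee_pos: [0.4681, -0.0465, 0.0913]
tool_rot: [0.993, 0.118, 0.001, 0.0]
wrist_force: [-0.5, -0.1, 0.4]
opening: 0.498
grasp_force: 0.0
```

```bash
python3 - <<'E'
from h import *
plan(-.08,-.0415,.09,-70)
# arc: tool poses relative to the a=0 tool frame, in steps of 5 deg; tool x = radial?, tool y = tangential
p=np.array([0,-.0125])
def pose(adeg):
    a=np.radians(20+adeg);return p+.085*np.array([-np.cos(a),-np.sin(a)])
y=np.radians(-70);Y=np.array([np.cos(y),np.sin(y)]);X=np.array([-Y[1],Y[0]])
print('X',X,'Y',Y)
for a in range(0,106,5):
    v=pose(a)-pose(0);print(a,(v@X*10).round(3),(v@Y*10).round(3),round(-a/360,4))
E
```

```text
t 19.4 gpos [-0.0794 -0.0412  0.0913] F [-0.46 -0.19  0.38] op 0.5
shift [-0.006  0.001  0.013] turn [ 0.0001 -0.0002  0.0002]
X [0.93969262 0.34202014] Y [ 0.34202014 -0.93969262]
0 0.0 0.0 0.0
5 0.003 0.074 -0.0139
10 0.013 0.148 -0.0278
15 0.029 0.22 -0.0417
20 0.051 0.291 -0.0556
25 0.08 0.359 -0.0694
30 0.114 0.425 -0.0833
35 0.154 0.488 -0.0972
40 0.199 0.546 -0.1111
45 0.249 0.601 -0.125
50 0.304 0.651 -0.1389
55 0.362 0.696 -0.1528
60 0.425 0.736 -0.1667
65 0.491 0.77 -0.1806
70 0.559 0.799 -0.1944
75 0.63 0.821 -0.2083
80 0.702 0.837 -0.2222
85 0.776 0.847 -0.2361
90 0.85 0.85 -0.25
95 0.924 0.847 -0.2639
100 0.998 0.837 -0.2778
105 1.07 0.821 -0.2917
```

>>> {"api": "move_arm", "payload": {
  "commands": [
    [[0, 0, 0], [0, 0, 0], 0.68],
    [[0, 0, 0], [0, 0, 0], 0.68],
    [[0.003, 0.074, 0], [0, 0, -0.0139], 0.68],
    [[0.013, 0.148, 0], [0, 0, -0.0278], 0.68],
    [[0.029, 0.22, 0], [0, 0, -0.0417], 0.68],
    [[0.051, 0.291, 0], [0, 0, -0.0556], 0.68],
    [[0.08, 0.359, 0], [0, 0, -0.0694], 0.68],
    [[0.114, 0.425, 0], [0, 0, -0.0833], 0.68]
  ]
}}

```text
time_s: 20.4
ee_pos: [0.489, -0.0849, 0.0909]
tool_rot: [0.928, 0.372, 0.0, -0.0]
wrist_force: [-0.1, 1.3, 0.9]
opening: 0.321
grasp_force: 0.7
```

>>> {"api": "move_arm", "payload": {
  "commands": [
    [[0.003, 0.074, 0], [0, 0, -0.0139], 0.68],
    [[0.013, 0.148, 0], [0, 0, -0.0278], 0.68],
    [[0.029, 0.22, 0], [0, 0, -0.0417], 0.68],
    [[0.051, 0.291, 0], [0, 0, -0.0556], 0.68],
    [[0.08, 0.359, 0], [0, 0, -0.0694], 0.68],
    [[0.114, 0.425, 0], [0, 0, -0.0833], 0.68],
    [[0.154, 0.488, 0], [0, 0, -0.0972], 0.68],
    [[0.154, 0.488, 0], [0, 0, -0.0972], 0.68]
  ]
}}

```text
time_s: 21.4
ee_pos: [0.5338, -0.1099, 0.0906]
tool_rot: [0.775, 0.632, -0.0, -0.0]
wrist_force: [-0.8, -0.4, -0.1]
opening: 0.321
grasp_force: 0.0
```

```bash
python3 - <<'E'
from h import *
e=grab('scene');t=grab('top')
a=cv2.resize(t['image'][130:270,190:330],(400,400),interpolation=2)
b=cv2.resize(e['image'][110:250,180:320],(400,400),interpolation=2)
cv2.imwrite('pics/t5.png',np.hstack([a,b]))
plan(0.0291,-.0924,.09,20);print(arm.observe()['grasp_force'])
E
```

```text
t 21.5 gpos [-0.0073 -0.0967  0.0906] F [ 1.09 -0.35  0.75] op 0.32
shift [0.075 0.358 0.006] turn [-0.      0.     -0.0695]
0.0
```

View pics/t5.png

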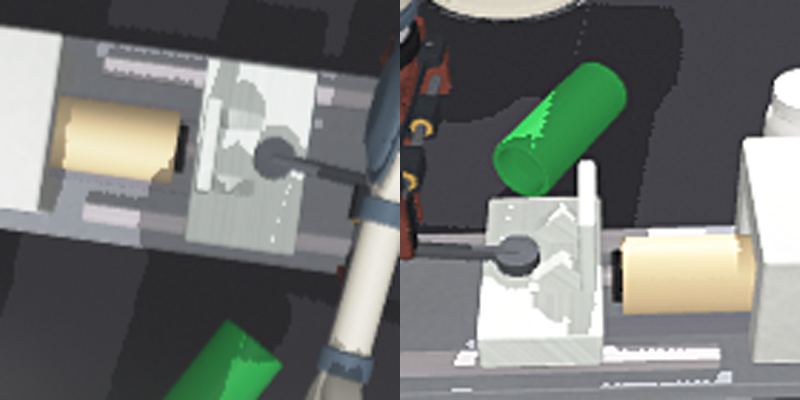

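The lever now points straight back at roughly 65°. The hub (272,157) and the pad at (618,275) have not moved, so the hold is kept.

>>> {"api": "move_arm", "payload": {
  "commands": [
    [[0.003, 0.074, 0], [0, 0, -0.0139], 0.68],
    [[0.013, 0.148, 0], [0, 0, -0.0278], 0.68],
    [[0.029, 0.22, 0], [0, 0, -0.0417], 0.68],
    [[0.051, 0.291, 0], [0, 0, -0.0556], 0.68],
    [[0.065, 0.325, 0], [0, 0, -0.0625], 0.68],
    [[0.08, 0.359, 0], [0, 0, -0.0694], 0.68],
    [[0.084, 0.369, 0], [0, 0, -0.0715], 0.68],
    [[0.088, 0.379, 0], [0, 0, -0.0735], 0.68]
  ]
}}

```text
time_s: 22.5
ee_pos: [0.5722, -0.1087, 0.0906]
tool_rot: [0.609, 0.793, -0.0, -0.0]
wrist_force: [-1.5, 1.5, 0.5]
opening: 0.322
grasp_force: 0.6
```

```bash
python3 - <<'E'
from h import *
plan(0.0291,-.0924,.09,20);print(arm.observe()['grasp_force'])
e=grab('scene');t=grab('top')
np.savez('t6.npz',**t)
a=cv2.resize(t['image'][130:270,190:330],(400,400),interpolation=2)
b=cv2.resize(e['image'][110:250,140:280],(400,400),interpolation=2)
cv2.imwrite('pics/t6.png',np.hstack([a,b]))
E
```

```text
t 22.5 gpos [ 0.031  -0.0911  0.0906] F [-1.61  1.3   0.54] op 0.32
shift [-0.005 -0.023  0.006] turn [-0.0001 -0.      0.0042]
0.647242795675993
```

View pics/t6.png

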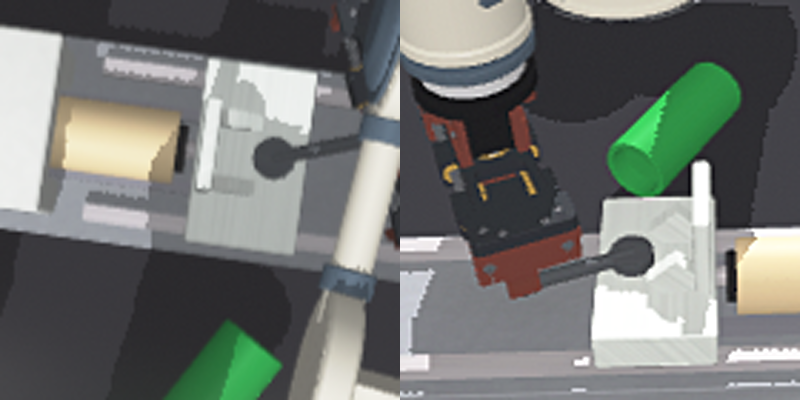

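The lever is at its far end (tip side at (358,135), about 90° by ray and by tool pose) and the carriage is unchanged. I'll centre the fingers off the knob and lift away.

>>> {"api": "move_arm", "payload": {
  "commands": [
    [[0, -0.02, 0], [0, 0, 0], 0.68],
    [[0, -0.04, 0], [0, 0, 0], 0.68],
    [[0, -0.04, -0.1], [0, 0, 0], 0.68],
    [[0, -0.04, -0.25], [0, 0, 0], 0.68],
    [[0, -0.04, -0.45], [0, 0, 0], 0.68],
    [[0, -0.04, -0.7], [0, 0, 0], 0.68],
    [[0, -0.04, -0.95], [0, 0, 0], 0.68],
    [[0, -0.04, -0.95], [0, 0, 0], 0.68]
  ]
}}

```text
time_s: 23.6
ee_pos: [0.5699, -0.1102, 0.1897]
tool_rot: [0.609, 0.793, 0.001, 0.003]
wrist_force: [-0.4, -0.6, -1.1]
opening: 0.319
grasp_force: 0.0
```

>>> {"api": "move_arm", "payload": {
  "commands": [
    [[-0.2, 0, 0], [0, 0, 0], 0.68],
    [[-0.4, 0, 0], [0, 0, 0], 0.68],
    [[-0.6, 0, 0], [0, 0, 0], 0.68],
    [[-0.8, 0, 0], [0, 0, 0], 0.68],
    [[-1, 0, 0], [0, 0, 0], 0.68],
    [[-1, 0, 0], [0, 0, 0], 0.68],
    [[-1, 0, 0], [0, 0, 0], 0.68],
    [[-1, 0, 0], [0, 0, 0], 0.68]
  ]
}}

```text
time_s: 24.6
ee_pos: [0.5944, -0.2058, 0.1859]
tool_rot: [0.609, 0.793, 0.0, 0.0]
wrist_force: [0.4, 0.3, 0.6]
opening: 0.315
grasp_force: 0.0
```

```bash
python3 - <<'E'
from h import *
plan(0,0,.2,20)
e=grab('scene');t=grab('top')
a=cv2.resize(t['image'][130:270,190:330],(400,400),interpolation=2)
b=cv2.resize(e['image'][110:250,140:280],(400,400),interpolation=2)
cv2.imwrite('pics/t7.png',np.hstack([a,b]))
E
```

```text
t 24.6 gpos [ 0.0642 -0.185   0.1859] F [0.33 0.32 0.64] op 0.32
shift [ 1.956  0.083 -0.141] turn [0.0001 0.     0.0044]
```

View pics/t7.png

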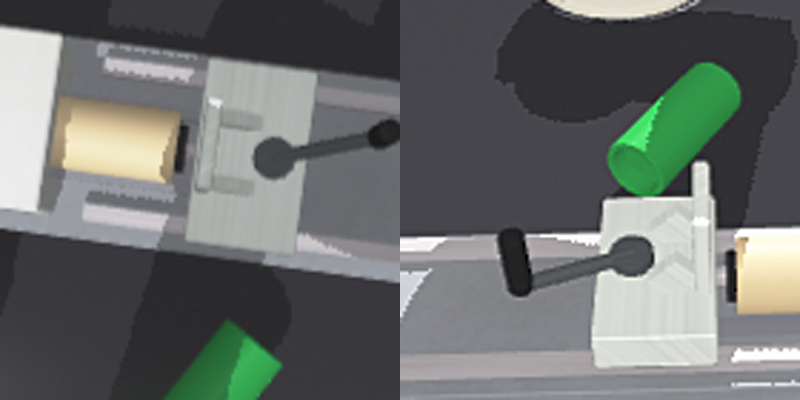

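The final view shows the lever over to the far side, with the knob base near (378,138) at about 88°. The pad is seated on the tube's end, the carriage is unmoved and the gripper is clear.

```bash
python3 -c "
from plant import arm
print(arm.finish_job())"
```

```text
the job is handed in; nothing more can be done
None
```

I handed the job in at about 25 s with the tube on the stop, the pad pressing about 6 N (estimated from push force and travel), the lever locked at about 88° of 90°, and the gripper clear; the hand-in gave no verdict.

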